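Draw the pleated filter plate from under the cover flap and hold it to the light panel

ROBOT

A 7-joint arm with a two-finger parallel gripper is mounted at the origin on a cart in front of the work surface, level with it; the furniture and walls round the work are solid. World frame = base frame: x ahead of the robot, y to its left, z up, the work surface at z = 0. Lengths are in m, angles in rad, forces in N, time in s.
With the tool pointing down it reaches from about 0.425 to 0.875 m from the base axis. Payload 9.9 kg.
Tool frame: the origin (TCP) lies at the very end of the fingers, on their centre line; the grasp point (between the pads) lies 19 mm behind it; z points along the fingers, y is the line along which they close (so a half turn about z gives the same grasp; the last joint's range is limited). The gripper opens to 85 mm and grips with 20 to 120 N. Pads are 22 mm wide; open, the fingers measure 114 mm over their backs; the gripper's body (76 mm by 85 mm) begins 54 mm behind the grasp point. The pads swing forward as they close: fully open they stand 13 mm farther back than shut.
Start: joints at [-1.315, 0.576, 0.025, 1.437, -0.015, 1.129, -0.057], TCP at [0.225, 0.636, 0.231] pointing down, gripper open.
Joint ranges: [-2.76, 2.76], [-0.34, 2.15], [-1.52, 1.57], [0.19, 2.46], [-1.09, 4.23], [0.17, 1.99], [-2.82, 2.82]. Speed limits (rad/s): [2.22, 2.22, 3.01, 3.01, 3.14, 3.14, 3.14].

INTERFACE

Orientations are given as [roll, pitch, yaw] about the fixed x, y, z axes, in that order (R = Rz(yaw) Ry(pitch) Rx(roll)).
In Python, from workcell import ctrl gives the robot as it stands.
- The arm moves only by the tool move_arm, never from a script. Its argument "deltas" is a list of rows, each a list of 7 numbers: the shift along the tool's x, y, z as a fraction of full scale, then the turn, a rotation vector about the tool's x, y, z as a fraction of full scale, then the opening, from 0 (shut) to 1 (fully open). In form: [[dx, dy, dz, ax, ay, az, grip], ...]. A call has 1 to 20 rows; each row is the pose to reach, as a shift and turn from the pose commanded when the call began, along the tool's axes at that moment; what a row does not reach only later rows make up. Full scale, the value 1, is 20 cm for a shift and 30 degrees for a turn. A row lasts 1/8 s, in which the tool goes at most 62.5 mm and 10.7 degrees, less where a joint would pass 70% of its speed; a pose out of reach is approached as far as the arm can. A call with a number of a shift or a turn outside -1 to 1 is refused whole. A call with a gripper value outside its range is refused whole. The fingers move at their own pace and stop on an object; the grip force is fixed at half the most. Time passes only in rows, so rows that repeat a pose let the fingers close. It gives the time, the measured TCP pose, the force, the opening and the grip force at its end, in the units of the state.
- ctrl.observe(): the state, without advancing time (a new reading comes with each control period).
- ctrl.get_image(name): name is "scene" or "top"; returns a dict with "color" (480x640x3 uint8, red, green, blue), "depth" (480x640 float32, m along the optical axis (not along the pixel's ray), 0 where there is no reading), "intrinsics" (3x3 intrinsics, pixels), "k1" (the pictures are not rectified: a ray, as slopes to the right and down, at radius r is drawn at 1 + k1 r^2 times it, then the intrinsics apply), "rvec" (rotation vector, rad) and "tvec" (3), from world to camera coordinates, as OpenCV has them. Camera axes: x right, y down, z forward; pixel columns grow to the right and rows downward; lengths in m; the calibration is good to about 2 mm. A picture is of the moment at which its call begins.
- ctrl.job_done(): hands the job in; it is judged then, once.
The state is a dict: "time_s": time; "joints": joint angles; "joint_velocities": joint speeds; "effort": joint torques, N m; "tool_pos": TCP position; "tcp_rot": TCP orientation; "force": force on the tool from outside, world axes, zero at the start; "torque": the same for the moment, N m; "opening": opening from 0.0 (shut) to 1.0 (fully open); "grip_force": force on a finger pad.
Only numpy, scipy, OpenCV 4.12 (cv2) and the standard library are available. Lean on these libraries where they do the work, as an engineer would, in place of code of your own. Each camera call takes 0.05 s, during which the arm holds its last target. There are 200 camera calls.

TASK

Swing the cover flap of the fume filter unit fully open and leave it standing open, then draw out the pleated filter plate (the one with the pull tab), leaving the plain blanking plate in its slot. Hold the filter plate upright and square to the light panel, centred in front of its bright face and about 4 to 5 cm away from it, for inspection against the light, without letting the plate touch the panel. Finish while still holding it there, keeping still, and leave the tin, the dropper bottle and the connectors where they are.

Things in the scene. Friction and masses are not known exactly. Their poses are not given: they have to be found in the camera images.
- filter_unit: grey box fixed to the bench, 140 x 134 x 98 mm, covered by the flap. Origin: centre of underside; x from its front to its back, z up. Walls 5 mm, well 130 x 124 mm, floor at z 8 mm. Two slots at x = -22 and +16 mm hold one upright plate each (which is in which varies); slot guides (beyond y = +-39 mm) reach z 56 mm and leave 1.5 mm beside a plate.
- flap (a joint): cover flap's hinge: 0 closed, grows as it opens upward and back, stop at 1.8 rad (just past upright). May start slightly ajar. A stiff friction hinge: it stays where it is left; lifting it takes about 2 N at the tongue.
- flap_hinge (a point): point on the hinge line at the middle of the unit's back edge: x = +70, y = 0, z = 101 mm in the unit's frame, with the unit's axes. The hinge line runs along the unit's y.
- flap_tongue (a point): grip point of the black tongue at the middle of the flap's front edge, 160 mm from the hinge line (closed: x -90 mm in the unit's frame). Tongue 24 mm wide along the hinge line, 8 thick, 36 long, ending 16 mm past this point. Site -x points from hinge to tongue end, y along the hinge. Pinched across its width by a hand pointing down, it turns between the fingers as the flap swings.
- filter_plate: pleated filter plate, loose, upright in a slot: black frame, white paper pleats, 90 mm wide (its y), 58 tall, 10 thick (its x); black pull tab at the middle of its top edge, 32 wide, 10 thick (flush with the frame), 26 tall, so 84 mm overall. Origin: centre of underside, z up. 50 to 100 g. In its slot the top lies 6 mm below the closed flap.
- filter_center (a point): centre of the filter plate's framed area, 29 mm above the plate's underside; axes as the plate: x through its thickness, y along its width, z up toward the tab.
- filter_tab (a point): centre of the pull tab, 71 mm above the plate's underside.
- blank_plate: plain aluminium blanking plate without a tab, loose, in the other slot: 90 mm wide (y), 58 mm tall, 10 mm thick (x). Origin: centre of its underside. Stays where it is.
- light_panel: upright inspection light panel on a foot, fixed to the bench. Origin on the bench below the bright face; the face looks along its -x. Panel 112 mm wide (y), 100 mm tall, from 90 to 190 mm above the bench; 18 mm thick; foot 100 mm wide, 12 mm high, from 20 mm in front of the face to 70 mm behind it. Between unit and panel a lamp head and a duct hang more than 0.58 m ahead of the robot: pass nearer.
- panel_face (a point): centre of the bright white face (92 x 80 mm), 140 mm above the bench; x axis into the panel (the viewer's side is -x), y along its width, z up.
- trim_pot_box: round grey tin, 59 mm wide, 24 mm high, loose bystander; origin at the centre of its underside.
- flux_bottle: small dropper bottle with red tip, 33 mm wide, 94 mm high, loose bystander; origin at the centre of its underside.
- connector_2: round metal connector shell lying on its side, 24 x 28 x 24 mm, loose bystander right of the unit; origin at the middle of its underside.

How it is judged:
By the outcome, as a careful person would: the job done as asked, in the order asked, and still so for the second after the job is handed in, while the arm keeps its last pose, push and grip.
It also fails if it takes over 61 s, if anything falls off the work surface, if the arm or the gripper's body presses on something with over 40 N, if the wrist force passes 120 N, or if a joint passes its speed limit or range.

## Working session

There is one attempt and no reset: what is moved stays moved. The work goes in short steps, Python scripts to look and compute and a tool call to move; the robot and the scene stay as the last step left them, time stands still between calls to the robot, and variables do not carry over. Pictures are saved under pics/ and viewed, at most 10 in all, crops included, and the job is handed in when it is done.

Besides the shell and the picture viewer there is one more tool, called after "Request:" by a JSON object that holds its "fn" and its "kwargs", one argument or row to a line. move_arm: Moves the arm, as the interface text tells. Shift numbers are shares of 20 cm and turn numbers shares of 30 degrees, none past 1 either way. Its arguments: {"type":"object","properties":{"deltas":{"type":"array"}},"required":["deltas"]}

```bash
mkdir -p pics; cat > h.py <<'E'
import numpy as np, cv2, pickle
from scipy.spatial.transform import Rotation as R
from workcell import ctrl
def snap(name,fn):
    im=ctrl.get_image(name); cv2.imwrite('pics/'+fn+'.png',im['color'][:,:,::-1]); pickle.dump(im,open('pics/'+fn+'.pkl','wb')); return im
def pts(im):
    K=im['intrinsics'];h,w=im['depth'].shape
    u,v=np.meshgrid(np.arange(w),np.arange(h))
    xd=(u-K[0,2])/K[0,0]; yd=(v-K[1,2])/K[1,1]; x,y=xd.copy(),yd.copy()
    for _ in range(10):
        f=1+im['k1']*(x*x+y*y); x,y=xd/f,yd/f
    d=im['depth']; c=np.stack([x*d,y*d,d],-1)
    M=R.from_rotvec(np.ravel(im['rvec'])).as_matrix()
    P=(c-np.ravel(im['tvec']))@M
    P[d==0]=np.nan
    return P
E
python3 - <<'E'
from h import *
for n in('scene','top'):
    im=snap(n,n+'0'); M=R.from_rotvec(np.ravel(im['rvec'])).as_matrix(); print(n,-M.T@np.ravel(im['tvec']),M[2],im['k1'],(im['depth']>0).mean())
s=ctrl.observe();print({k:np.round(v,3) for k,v in s.items()})
E
```

```text
scene [-0.42497556 -0.60075826  0.78675658] [ 0.73663116  0.41214149 -0.53620326] -0.12489695188172326 0.9895768229166667
top [ 0.40454458 -0.06893539  1.2246863 ] [ 0.10843023  0.00974618 -0.99405628] -0.05457271549416417 0.9959212239583334
{'time_s': np.float64(0.1), 'joints': array([-1.315,  0.576,  0.025,  1.438, -0.015,  1.129, -0.056]), 'joint_velocities': array([ 0.   , -0.001, -0.001, -0.003,  0.002,  0.001, -0.002]), 'effort': array([ 6.000e-03, -7.673e+01,  2.258e+00, -2.866e+01,  1.600e-02,
        9.000e-03,  0.000e+00]), 'tool_pos': array([0.225, 0.636, 0.231]), 'tcp_rot': array([-3.14 ,  0.   ,  2.802]), 'force': array([-0.386,  0.336,  0.144]), 'torque': array([-0.009, -0.008, -0.017]), 'grip_force': np.float64(0.0), 'opening': np.float64(1.004)}
```

View pics/scene0.png

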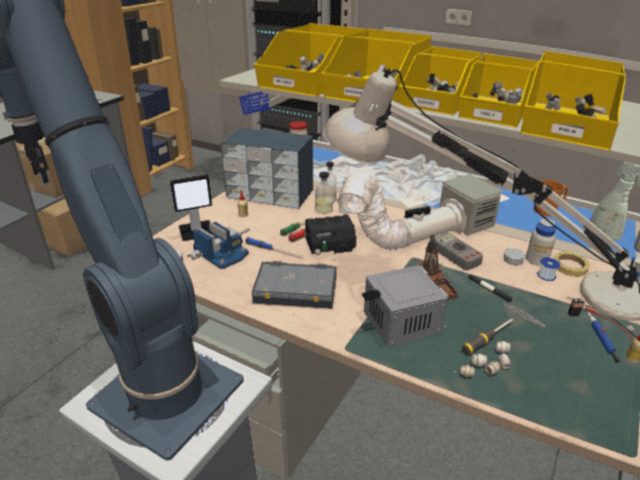

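View pics/top0.png

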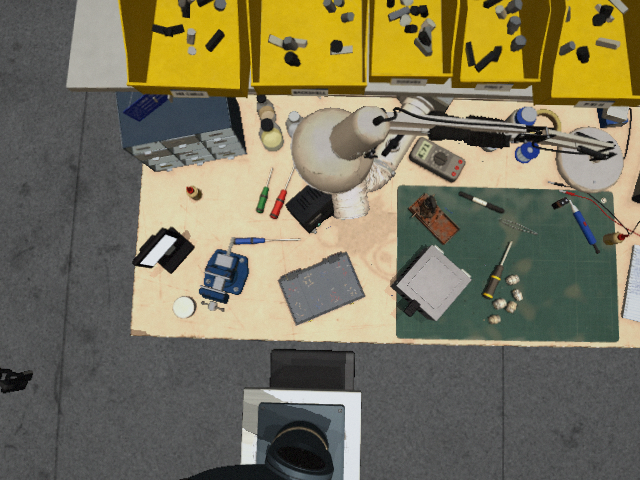

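The top view shows the unit at about (433,285) with its tongue at (408,308), the panel at (163,248) and the tin at (184,307). In the scene view the bright face is at (192,193), and the tongue at (370,296).

```bash
python3 - <<'E'
from h import *
T=pickle.load(open('pics/top0.pkl','rb'));S=pickle.load(open('pics/scene0.pkl','rb'))
P=pts(T);C=T['color'].astype(int)
# flap top
m=np.zeros(P.shape[:2],bool);m[230:335,380:485]=1
top=m&(P[...,2]>0.085)&(P[...,2]<0.2)
grey=top&(C.min(2)>110); blk=top&(C.max(2)<70)
q=P[grey]; c=np.array(cv2.boxPoints(cv2.minAreaRect((q[:,:2]*1000).astype(np.float32))));print('flap rect mm',c.round(1), 'n',len(q))
A=np.c_[q[:,:2],np.ones(len(q))];k=np.linalg.lstsq(A,q[:,2],rcond=None)[0];print('plane',k.round(4),'zmean',q[:,2].mean())
print('blk',P[blk].mean(0),P[blk].min(0),P[blk].max(0),blk.sum())
# panel from scene
PS=pts(S);CS=S['color'].astype(int)
m=np.zeros(PS.shape[:2],bool);m[165:220,160:225]=1
w=m&(CS.min(2)>215);w=cv2.erode(w.astype(np.uint8),np.ones((3,3)))>0
q=PS[w];ok=np.abs(q-np.median(q,0)).max(1)<.08;q=q[ok];c=np.median(q,0);print('face n',len(q),c,q.min(0),q.max(0))
c=q.mean(0);U,s,V=np.linalg.svd(q-c);print('mean',c,'normal',V[2],s)
# top view panel top
m=np.zeros(P.shape[:2],bool);m[215:290,120:205]=1
t=m&(P[...,2]>0.08)&(P[...,2]<.3);q=P[t];print('panel top z',np.percentile(q[:,2],[5,50,95]))
q=q[q[:,2]>.175];print(np.array(cv2.boxPoints(cv2.minAreaRect((q[:,:2]*1000).astype(np.float32)))).round(1),len(q))
q=P[m&(C.min(2)>215)];print('top-white z',np.percentile(q[:,2],[5,50,95]),q.mean(0))
# obstacles: max z map
for n,(v0,v1,u0,u1) in dict(tin=(295,320,170,197),vise=(240,312,195,252),bottle=(182,202,184,204),case=(250,325,275,370),lamp=(100,195,290,390),duct=(175,220,325,375)).items():
    q=P[v0:v1,u0:u1].reshape(-1,3);q=q[q[:,2]>.015];print(n,q.min(0).round(3),q.max(0).round(3))
E
```

```text
flap rect mm [[ 347.4 -334.6]
 [ 458.1 -429. ]
 [ 544.3 -327.9]
 [ 433.7 -233.5]] n 2925
plane [-0.0133  0.0116  0.1175] zmean 0.10777490835957428
blk [ 0.39950789 -0.27394639  0.10473903] [ 0.34881911 -0.33293433  0.08539126] [ 0.53680122 -0.23332522  0.1161644 ] 235
face n 593 [0.50227199 0.35791119 0.14081446] [0.46692897 0.32750632 0.10338838] [0.5369116  0.38654968 0.17562168]
mean [0.50189608 0.35812105 0.1407167 ] normal [-0.63244431 -0.77457014 -0.00743581] [0.57088025 0.47442638 0.07149893]
panel top z [0.09977605 0.16941943 0.19097689]
[[457.4 389.5]
 [546.4 320.9]
 [563.1 342.6]
 [474.1 411.2]] 412
top-white z [nan nan nan] [nan nan nan]
tin [0.332 0.296 0.015] [0.389 0.355 0.028]
vise [0.356 0.15  0.015] [0.549 0.276 0.104]
bottle [0.661 0.297 0.017] [0.69  0.329 0.095]
case [ 0.327 -0.163  0.018] [0.524 0.07  0.045]
lamp [ 0.617 -0.222  0.015] [0.89  0.054 0.519]
duct [ 0.578 -0.181  0.016] [ 0.722 -0.05   0.377]
```

```bash
cat >> h.py <<'E'
def plan(pos,rot=None):
    """fractions from the current pose to world pos, rot matrix (tool axes as columns)"""
    s=ctrl.observe(); A=R.from_euler('xyz',s['tcp_rot'])
    d=A.inv().apply(np.array(pos)-s['tool_pos'])/.2
    r=(A.inv()*R.from_matrix(rot)).as_rotvec(degrees=True)/30 if rot is not None else np.zeros(3)
    print('now',np.round(s['tool_pos'],4),np.round(s['tcp_rot'],3),'op',round(float(s['opening']),3),'-> ',d.round(3),r.round(3),'rows',round(max(np.linalg.norm(d)*200/62.5,np.linalg.norm(r)*30/10.7),1))
def down(yaw_y):  # tool z down, tool y at world yaw (deg)
    a=np.radians(yaw_y); y=np.array([np.cos(a),np.sin(a),0]); z=np.array([0,0,-1.]); return np.stack([np.cross(y,z),y,z],1)
E
python3 - <<'E'
from h import *
T=pickle.load(open('pics/top0.pkl','rb'));P=pts(T);C=T['color'].astype(int)
cv2.imwrite('pics/crop.png',cv2.resize(T['color'][235:335,380:485,::-1],None,fx=5,fy=5))
c=np.array([.446,-.3313]);a=np.radians(-40.5);ex=np.array([np.cos(a),np.sin(a)]);ey=np.array([-ex[1],ex[0]])
m=np.zeros(P.shape[:2],bool);m[225:340,375:490]=1
q=P[m&(C.max(2)<70)&(P[...,2]>.09)];d=q[:,:2]-c;x,y=d@ex,d@ey
k=(x<-.06)&(abs(y)<.04);print('tongue x',np.percentile(x[k],[0,5,50,95,100]).round(4),'y',np.percentile(y[k],[0,5,50,95,100]).round(4),'z',np.percentile(q[k,2],[5,50,95]))
plan([.41,.436,.35]);plan([.33,.44,.35],down(49.5));plan([.40,.25,.35],down(49.5));plan([.47,.05,.3],down(49.5))
E
```

```text
tongue x [-0.1094 -0.1067 -0.0874 -0.0713 -0.0684] y [-0.0378 -0.0112  0.0007  0.0121  0.037 ] z [0.09835427 0.1090393  0.11273491]
now [0.2248 0.636  0.2305] [-3.14   0.     2.802] op 1.004 ->  [-1.206 -0.635 -0.596] [0. 0. 0.] rows 4.8
now [0.2248 0.636  0.2305] [-3.14   0.     2.802] op 1.004 ->  [-0.822 -0.75  -0.596] [-0.003  0.001  0.701] rows 4.0
now [0.2248 0.636  0.2305] [-3.14   0.     2.802] op 1.004 ->  [-1.469 -1.529 -0.595] [-0.003  0.001  0.701] rows 7.0
now [0.2248 0.636  0.2305] [-3.14   0.     2.802] op 1.004 ->  [-2.132 -2.355 -0.344] [-0.003  0.001  0.701] rows 10.2
```

View pics/crop.png

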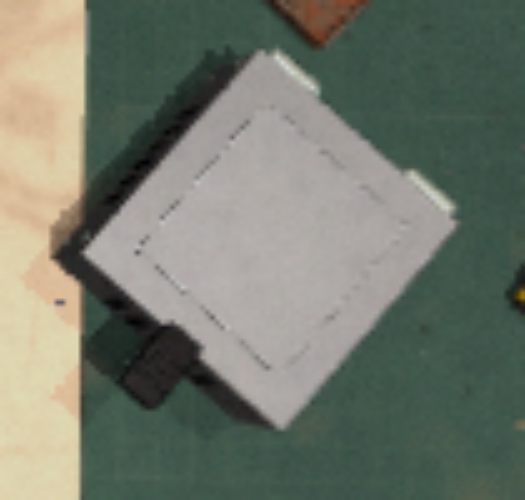

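The crop shows the closed flap with its tongue at (160,365) pointing lower left and the hinge clips at upper right, which confirms the unit's heading of −40.5°.

Request:
{"fn": "move_arm", "kwargs": {
  "deltas": [
    [-0.3,-0.25,-0.3,0,0,0.2,0.7],
    [-0.6,-0.55,-0.6,0,0,0.45,0.7],
    [-0.75,-0.8,-0.6,0,0,0.7,0.7],
    [-0.9,-1,-0.6,0,0,0.7,0.7],
    [-0.9,-1,-0.6,0,0,0.7,0.7]
  ]
}}

```text
time_s: 0.72
tool_pos: [0.3287, 0.3854, 0.3518]
tcp_rot: [3.141, 0.0, 2.434]
force: [-0.4, 0.3, 0.6]
opening: 0.7
grip_force: 0.0
```

```bash
python3 - <<'E'
from h import *
plan([.47,.08,.33],down(49.5));plan([.40,-.255,.2],down(49.5));plan([.3776,-.2728,.2],down(49.5))
E
```

```text
now [0.3287 0.3854 0.3518] [3.141 0.    2.434] op 0.7 ->  [-1.529 -0.701  0.109] [ 0.     0.    -0.001] rows 5.4
now [0.3287 0.3854 0.3518] [3.141 0.    2.434] op 0.7 ->  [-2.352 -2.202  0.759] [ 0.     0.    -0.001] rows 10.6
now [0.3287 0.3854 0.3518] [3.141 0.    2.434] op 0.7 ->  [-2.324 -2.342  0.759] [ 0.     0.    -0.001] rows 10.8
```

Request:
{"fn": "move_arm", "kwargs": {
  "deltas": [
    [-1,-0.6,0,0,0,0,0.7],
    [-1,-0.6,0,0,0,0,0.7],
    [-1,-0.6,0,0,0,0,0.7],
    [-1,-0.6,0,0,0,0,0.7]
  ]
}}

```text
time_s: 1.23
tool_pos: [0.4026, 0.1639, 0.3514]
tcp_rot: [3.142, 0.0, 2.433]
force: [0.0, 0.8, -0.1]
opening: 0.7
grip_force: 0.0
```

Request:
{"fn": "move_arm", "kwargs": {
  "deltas": [
    [-1,-0.8,0.3,0,0,0,0.6],
    [-1,-0.8,0.3,0,0,0,0.6],
    [-1,-0.8,0.3,0,0,0,0.6],
    [-1,-0.8,0.3,0,0,0,0.6],
    [-1,-0.8,0.3,0,0,0,0.6]
  ]
}}

```text
time_s: 1.85
tool_pos: [0.4499, -0.0888, 0.2906]
tcp_rot: [-3.14, -0.0, 2.429]
force: [-0.8, -0.4, 0.7]
opening: 0.599
grip_force: 0.0
```

```bash
python3 - <<'E'
from h import *
plan([.3776,-.2728,.2],down(49.5))
E
```

```text
now [ 0.4499 -0.0888  0.2906] [-3.14  -0.     2.429] op 0.599 ->  [-0.328 -0.931  0.455] [-0.004 -0.    -0.01 ] rows 3.5
```

Request:
{"fn": "move_arm", "kwargs": {
  "deltas": [
    [-0.33,-0.93,0.4,0,0,-0.01,0.6],
    [-0.33,-0.93,0.4,0,0,-0.01,0.6],
    [-0.33,-0.93,0.45,0,0,-0.01,0.6],
    [-0.33,-0.93,0.45,0,0,-0.01,0.6],
    [-0.33,-0.93,0.45,0,0,-0.01,0.6],
    [-0.33,-0.93,0.45,0,0,-0.01,0.6],
    [-0.33,-0.93,0.45,0,0,-0.01,0.6]
  ]
}}

```text
time_s: 2.72
tool_pos: [0.381, -0.2679, 0.2017]
tcp_rot: [3.141, 0.001, 2.443]
force: [0.7, 0.3, -0.0]
opening: 0.598
grip_force: 0.0
```

```bash
python3 - <<'E'
from h import *
snap('top','t1')
a=cv2.imread('pics/t1.png')[220:345,370:500];snap('scene','s1');b=cv2.imread('pics/s1.png')[220:345,330:460]
cv2.imwrite('pics/v1.png',np.hstack([cv2.resize(a,None,fx=3,fy=3),cv2.resize(b,None,fx=3,fy=3)]))
plan([.3776,-.2728,.092],down(49.5))
E
```

```text
now [ 0.3808 -0.2683  0.2017] [3.141e+00 1.000e-03 2.443e+00] op 0.605 ->  [-0.002 -0.028  0.548] [0.001 0.001 0.015] rows 1.8
```

View pics/v1.png

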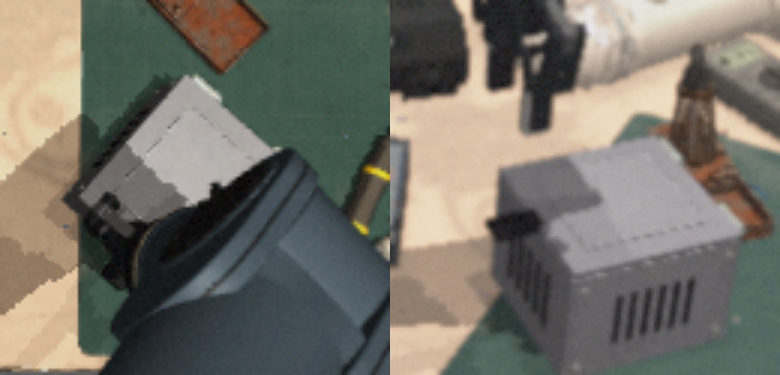

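The fingers hover above the tongue in both crops (the tongue is at (515,225) in the right one), so I descend and grip.

Request:
{"fn": "move_arm", "kwargs": {
  "deltas": [
    [0,-0.03,0.25,0,0,0.02,0.6],
    [0,-0.03,0.45,0,0,0.02,0.6],
    [0,-0.03,0.55,0,0,0.02,0.6],
    [0,-0.03,0.55,0,0,0.02,0.6],
    [0,-0.03,0.55,0,0,0.02,0],
    [0,-0.03,0.55,0,0,0.02,0],
    [0,-0.03,0.55,0,0,0.02,0],
    [0,-0.03,0.55,0,0,0.02,0],
    [0,-0.03,0.55,0,0,0.02,0],
    [0,-0.03,0.55,0,0,0.02,0]
  ]
}}

```text
time_s: 4.08
tool_pos: [0.3782, -0.2723, 0.0923]
tcp_rot: [3.139, 0.002, 2.432]
force: [6.2, 7.3, -1.0]
opening: 0.264
grip_force: 59.0
```

```bash
python3 - <<'E'
from h import *
s=ctrl.observe();A=R.from_euler('xyz',s['tcp_rot']);p0=s['tool_pos']
plan([.3776,-.2728,.092],down(49.5)); print(A.as_matrix().round(3), s['force'])
c=np.array([.446,-.3313]);e=(p0[:2]-c);a=np.radians(-40.5);print('unit xy',e@[np.cos(a),np.sin(a)],e@[-np.sin(a),np.cos(a)])
# arc: relative shift in tool axes
for th in np.arange(0,1.81,.15):
    f=.16*(1-np.cos(th));z=.16*np.sin(th)
    w=np.array([f*np.cos(a),f*np.sin(a),z]);print(round(th,2),(A.inv().apply(w)/.2).round(3))
E
```

```text
now [ 0.3782 -0.2723  0.0923] [3.139e+00 2.000e-03 2.432e+00] op 0.264 ->  [ 0.001 -0.004  0.002] [ 0.005  0.003 -0.005] rows 0.0
[[-0.759  0.651  0.003]
 [ 0.651  0.759  0.001]
 [-0.002  0.003 -1.   ]] [ 6.21444099  7.27375044 -1.03410044]
unit xy -0.08987403204724173 0.0008497694318919044
0.0 [0. 0. 0.]
0.15 [-0.009  0.    -0.12 ]
0.3 [-0.036  0.001 -0.236]
0.45 [-0.08   0.001 -0.348]
0.6 [-0.14   0.002 -0.451]
0.75 [-0.215  0.002 -0.545]
0.9 [-0.304  0.002 -0.626]
1.05 [-0.403  0.003 -0.693]
1.2 [-0.511  0.003 -0.745]
1.35 [-0.626  0.004 -0.78 ]
1.5 [-0.745  0.004 -0.797]
1.65 [-0.865  0.004 -0.796]
1.8 [-0.983  0.004 -0.778]
```

Request:
{"fn": "move_arm", "kwargs": {
  "deltas": [
    [-0.003,0,-0.06,0,0,0,0],
    [-0.01,0,-0.12,0,0,0,0],
    [-0.02,0,-0.18,0,0,0,0],
    [-0.036,0,-0.236,0,0,0,0],
    [-0.057,0,-0.293,0,0,0,0],
    [-0.08,0,-0.348,0,0,0,0],
    [-0.109,0,-0.4,0,0,0,0],
    [-0.14,0,-0.451,0,0,0,0],
    [-0.177,0,-0.5,0,0,0,0],
    [-0.215,0,-0.545,0,0,0,0],
    [-0.26,0,-0.587,0,0,0,0],
    [-0.304,0,-0.626,0,0,0,0],
    [-0.353,0,-0.661,0,0,0,0],
    [-0.403,0,-0.693,0,0,0,0],
    [-0.403,0,-0.693,0,0,0,0]
  ]
}}

```text
time_s: 5.95
tool_pos: [0.4396, -0.3246, 0.2302]
tcp_rot: [3.139, 0.001, 2.433]
force: [8.3, 3.3, -11.6]
opening: 0.26
grip_force: 59.6
```

```bash
python3 - <<'E'
from h import *
p0=np.array([.3782,-.2723,.0923]);a=np.radians(-40.5)
plan(p0)
for th in np.arange(1.2,1.96,.1):
    f=.16*(1-np.cos(th));print(round(th,2),end=' ');plan(p0+[f*np.cos(a),f*np.sin(a),.16*np.sin(th)])
E
```

```text
now [ 0.4396 -0.3246  0.2302] [3.139e+00 1.000e-03 2.433e+00] op 0.26 ->  [ 0.404 -0.003  0.689] [0. 0. 0.] rows 2.6
1.2 now [ 0.4396 -0.3246  0.2302] [3.139e+00 1.000e-03 2.433e+00] op 0.26 ->  [-0.107 -0.    -0.056] [0. 0. 0.] rows 0.4
1.3 now [ 0.4396 -0.3246  0.2302] [3.139e+00 1.000e-03 2.433e+00] op 0.26 ->  [-0.183  0.    -0.081] [0. 0. 0.] rows 0.6
1.4 now [ 0.4396 -0.3246  0.2302] [3.139e+00 1.000e-03 2.433e+00] op 0.26 ->  [-0.261  0.    -0.099] [0. 0. 0.] rows 0.9
1.5 now [ 0.4396 -0.3246  0.2302] [3.139e+00 1.000e-03 2.433e+00] op 0.26 ->  [-0.34   0.001 -0.108] [0. 0. 0.] rows 1.1
1.6 now [ 0.4396 -0.3246  0.2302] [3.139e+00 1.000e-03 2.433e+00] op 0.26 ->  [-0.42   0.001 -0.11 ] [0. 0. 0.] rows 1.4
1.7 now [ 0.4396 -0.3246  0.2302] [3.139e+00 1.000e-03 2.433e+00] op 0.26 ->  [-0.5    0.001 -0.103] [0. 0. 0.] rows 1.6
1.8 now [ 0.4396 -0.3246  0.2302] [3.139e+00 1.000e-03 2.433e+00] op 0.26 ->  [-0.579  0.001 -0.089] [0. 0. 0.] rows 1.9
1.9 now [ 0.4396 -0.3246  0.2302] [3.139e+00 1.000e-03 2.433e+00] op 0.26 ->  [-0.656  0.001 -0.067] [0. 0. 0.] rows 2.1
```

Request:
{"fn": "move_arm", "kwargs": {
  "deltas": [
    [-0.05,0,-0.03,0,0,0,0],
    [-0.107,0,-0.056,0,0,0,0],
    [-0.183,0,-0.081,0,0,0,0],
    [-0.261,0,-0.099,0,0,0,0],
    [-0.34,0,-0.108,0,0,0,0],
    [-0.42,0,-0.11,0,0,0,0],
    [-0.48,0,-0.105,0,0,0,0],
    [-0.54,0,-0.097,0,0,0,0],
    [-0.565,0,-0.092,0,0,0,0],
    [-0.565,0,-0.092,0,0,0,0]
  ]
}}

```text
time_s: 7.2
tool_pos: [0.5226, -0.4004, 0.2489]
tcp_rot: [-3.141, 0.001, 2.43]
force: [0.0, -0.9, -0.4]
opening: -0.002
grip_force: 0.0
```

```bash
python3 - <<'E'
from h import *
T=snap('top','t2');S=snap('scene','s2')
a=T['color'][200:345,370:520,::-1];b=S['color'][180:325,340:490,::-1]
cv2.imwrite('pics/v2.png',np.hstack([cv2.resize(a,None,fx=2.6,fy=2.6),cv2.resize(b,None,fx=2.6,fy=2.6)]))
E
```

```text
(no output)
```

View pics/v2.png

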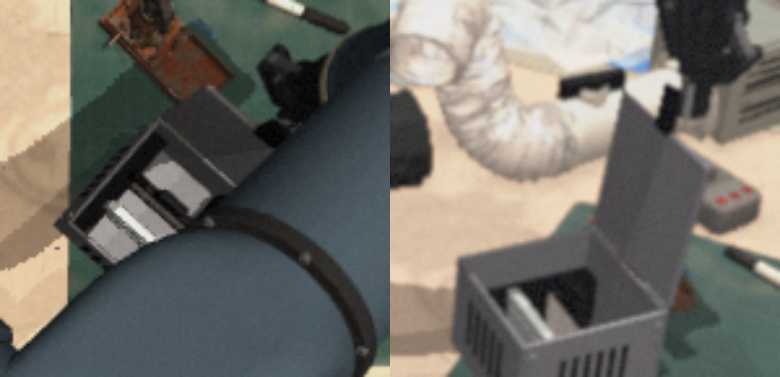

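The flap stands nearly upright but slipped out of the shut fingers, which are now behind it. The plates stand in the well, and the white one at the front slot (crop (525,325)) looks like the pleated one. I measure the flap's angle.

```bash
cat >> h.py <<'E'
c0=np.array([.446,-.3313]);a0=np.radians(-40.5);ex=np.array([np.cos(a0),np.sin(a0)]);ey=np.array([-ex[1],ex[0]])
def unit(P): d=P[...,:2]-c0; return np.stack([d@ex,d@ey,P[...,2]],-1)
def world(x,y,z): return np.r_[c0+x*ex+y*ey,z]
def flapfit(S):
    U=unit(pts(S)); m=(U[...,2]>.115)&(U[...,2]<.235)&(abs(U[...,1])<.06)&(U[...,0]>-.02)&(U[...,0]<.14)&(S['color'].min(2)>50)
    q=U[m]; 
    for _ in range(4):
        k=np.polyfit(q[:,2],q[:,0],1); r=q[:,0]-np.polyval(k,q[:,2]); q=q[abs(r)<max(.004,2*r.std())]
    print('flap n',len(q),'lean back rad',k[0],'angle',np.pi/2+np.arctan(k[0]),'x at hinge',np.polyval(k,.101),'rms',r.std(),'zmax',q[:,2].max())
E
python3 - <<'E'
from h import *
flapfit(pickle.load(open('pics/s2.pkl','rb')))
print(unit(ctrl.observe()['tool_pos']))
E
```

```text
flap n 1630 lean back rad 0.10011678031679351 angle 1.6705806020246994 x at hinge 0.06327166504974237 rms 0.0012541530751099374 zmax 0.2349991394291668
[ 0.1028422  -0.00280913  0.2487827 ]
```

The flap stands at 1.67 rad, short of the 1.8 stop. I go over it and push it the rest of the way from the front.

Request:
{"fn": "move_arm", "kwargs": {
  "deltas": [
    [0,0,-0.2,0,0,0,0],
    [0,0,-0.35,0,0,0,0],
    [0,0,-0.35,0,0,0,0],
    [0.2,0,-0.35,0,0,0,0],
    [0.42,0,-0.35,0,0,0,0],
    [0.42,0,-0.35,0,0,0,0],
    [0.42,0,-0.1,0,0,0,0],
    [0.42,0,0.1,0,0,0,0],
    [0.42,0,0.1,0,0,0,0],
    [0.3,0,0.1,0,0,0,0],
    [0.25,0,0.1,0,0,0,0],
    [0.2,0,0.1,0,0,0,0],
    [0.15,0,0.1,0,0,0,0],
    [0.15,0,0.1,0,0,0,0]
  ]
}}

```text
time_s: 9.05
tool_pos: [0.5004, -0.3809, 0.2283]
tcp_rot: [-3.141, 0.0, 2.43]
force: [0.0, -0.1, -0.7]
opening: -0.0
grip_force: 0.0
```

```bash
python3 - <<'E'
from h import *
print(unit(ctrl.observe()['tool_pos']));flapfit(snap('scene','s3'))
E
```

```text
[ 0.07358859 -0.00235641  0.22830593]
flap n 1623 lean back rad 0.1685420401919782 angle 1.7377691351951134 x at hinge 0.06305714737530416 rms 0.0012999292515352 zmax 0.2347598155864128
```

Request:
{"fn": "move_arm", "kwargs": {
  "deltas": [
    [-0.02,0,0,0,0,0,0],
    [-0.04,0,0,0,0,0,0],
    [-0.05,0,0,0,0,0,0],
    [-0.06,0,0,0,0,0,0],
    [-0.06,0,0,0,0,0,0]
  ]
}}

```text
time_s: 9.72
tool_pos: [0.5081, -0.3873, 0.2281]
tcp_rot: [3.141, -0.003, 2.43]
force: [-4.9, 5.4, 3.3]
opening: 0.002
grip_force: 3.8
```

```bash
python3 - <<'E'
from h import *
print(unit(ctrl.observe()['tool_pos']));flapfit(snap('scene','s4'))
E
```

```text
[ 0.08358764 -0.00225265  0.22808631]
flap n 1732 lean back rad 0.23657579185177674 angle 1.8031010853037193 x at hinge 0.06290979640640726 rms 0.0013721558744237453 zmax 0.2349635659826734
```

Request:
{"fn": "move_arm", "kwargs": {
  "deltas": [
    [0.12,0,0,0,0,0,0],
    [0.25,0,-0.1,0,0,0.1,0.2],
    [0.45,0.1,-0.2,0,0,0.4,0.4],
    [0.6,0.2,-0.2,0,0,0.7,0.5],
    [0.6,0.2,-0.2,0,0,1,0.5],
    [0.6,0.2,-0.2,0,0,1,0.5]
  ]
}}

```text
time_s: 10.52
tool_pos: [0.4449, -0.2795, 0.2687]
tcp_rot: [3.141, 0.001, 1.908]
force: [0.8, -0.1, 0.0]
opening: 0.499
grip_force: 0.0
```

Request:
{"fn": "move_arm", "kwargs": {
  "deltas": [
    [0,0,0,0,0,0.35,0.4],
    [0,0,0,0,0,0.7,0.4],
    [0,0,0,0,0,1,0.4],
    [0,0,0,0,0,1,0.4]
  ]
}}

```text
time_s: 11.02
tool_pos: [0.4445, -0.2803, 0.2682]
tcp_rot: [-3.141, 0.001, 1.386]
force: [0.0, -0.1, 0.0]
opening: 0.399
grip_force: 0.0
```

```bash
python3 - <<'E'
from h import *
T=snap('top','t5');S=snap('scene','s5')
a=T['color'][220:345,370:500,::-1];b=S['color'][260:345,355:455,::-1]
cv2.imwrite('pics/v5.png',np.hstack([cv2.resize(a,(390,375)),cv2.resize(b,(390,375))]))
print(unit(ctrl.observe()['tool_pos']))
for n,im in(('t2',pickle.load(open('pics/t2.pkl','rb'))),('s5',S),('t5',T)):
    U=unit(pts(im));g=im['color'].astype(int)
    m=(abs(U[...,0])<.05)&(abs(U[...,1])<.046)&(U[...,2]>.055)&(U[...,2]<.096)
    q=U[m];b=g[m].mean(1);print(n,len(q))
    for lo,hi in((.055,.063),(.063,.069),(.069,.082),(.082,.097)):
        k=(q[:,2]>=lo)&(q[:,2]<hi);print(lo,np.histogram(q[k,0],bins=np.arange(-.05,.051,.005))[0], 'dark y',np.percentile(q[k&(b<70),1],[5,50,95]).round(3) if (k&(b<70)).any() else '')
    
E
```

```text
[-0.03438828  0.03793477  0.26827831]
t2 311
0.055 [ 4  5  5 14  5  1  5  4  5  4  3  3  0  1  4  2  4  5  5  5] dark y [0.039 0.043 0.045]
0.063 [ 0  0  1  6 30 32  0  0  0  0  0 16 21 12  0  0  0  0  0  0] dark y [-0.023  0.025  0.043]
0.069 [ 0  0  0  0 12 11  0  0  0  0  0 17  9  4  0  0  0  0  0  0] dark y [-0.026  0.001  0.038]
0.082 [ 0  0  0  0  0  0  0  0  0  0  0 19 25 12  0  0  0  0  0  0] dark y [-0.013  0.001  0.015]
s5 383
0.055 [ 0  1  6 21 16  0  0  4  6  4  7 21  3  0  1  0  0  0  3  4] dark y [0.038 0.042 0.046]
0.063 [ 0  0  0 16 48 22  0  0  0  0  0 34 12  5  0  0  0  0  0  0] dark y [-0.023  0.012  0.042]
0.069 [ 0  0  0  0  6 10  0  0  0  0  1 47 12  1  0  0  0  0  0  0] dark y [-0.017 -0.005  0.028]
0.082 [ 0  0  0  0  0  0  0  0  0  0  2 43 19  8  0  0  0  0  0  0] dark y [-0.015 -0.003  0.013]
t5 127
0.055 [4 5 4 5 0 0 4 5 5 5 2 2 1 2 4 4 4 6 4 5] dark y [0.04  0.043 0.045]
0.063 [ 0  0  0  1 14 14  0  0  0  0  0  5 10  3  1  0  0  0  1  0] dark y [0.032 0.039 0.045]
0.069 [0 0 0 1 1 2 0 0 0 0 0 1 2 0 0 0 0 0 0 0] dark y [0.04  0.041 0.044]
0.082 [0 0 0 0 0 0 0 0 0 0 0 0 0 0 0 0 0 0 0 0] dark y
```

View pics/v5.png

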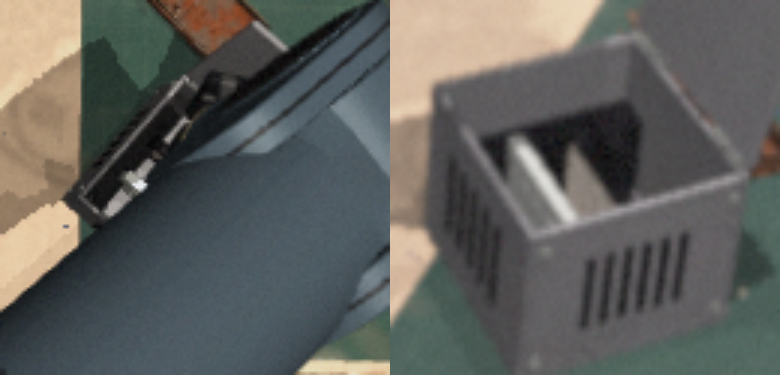

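The tab (dark, high) is in the back slot at unit x≈13 mm, y≈0. The blank in front is the brighter plate at crop (540,180). I line up above the tab.

```bash
python3 - <<'E'
from h import *
plan(world(.013,0,.14),down(-40.5))
E
```

```text
now [ 0.4445 -0.2801  0.2683] [-3.142  0.     1.388] op 0.401 ->  [-0.282  0.11   0.642] [0.000e+00 1.000e-03 1.001e+00] rows 2.8
```

Request:
{"fn": "move_arm", "kwargs": {
  "deltas": [
    [-0.1,0.05,0,0,0,0.3,0.3],
    [-0.2,0.11,0,0,0,0.6,0.3],
    [-0.28,0.11,0.1,0,0,1,0.3],
    [-0.28,0.11,0.4,0,0,1,0.3],
    [-0.28,0.11,0.64,0,0,1,0.3],
    [-0.28,0.11,0.64,0,0,1,0.3],
    [-0.28,0.11,0.64,0,0,1,0.3],
    [-0.28,0.11,0.64,0,0,1,0.3]
  ]
}}

```text
time_s: 12.12
tool_pos: [0.4564, -0.3398, 0.1424]
tcp_rot: [3.138, -0.001, 0.86]
force: [-0.6, -0.5, -0.3]
opening: 0.298
grip_force: 0.0
```

```bash
python3 - <<'E'
from h import *
plan(world(.013,0,.065),down(-40.5));print(unit(ctrl.observe()['tool_pos']))
E
```

```text
now [ 0.4564 -0.3398  0.1424] [ 3.138e+00 -1.000e-03  8.600e-01] op 0.298 ->  [-0.002 -0.004  0.387] [ 0.006 -0.001 -0.007] rows 1.2
[0.01345393 0.00029767 0.14242776]
```

Request:
{"fn": "move_arm", "kwargs": {
  "deltas": [
    [0,0,0.1,0,0,0,0.3],
    [0,0,0.2,0,0,0,0.3],
    [0,0,0.27,0,0,0,0.3],
    [0,0,0.33,0,0,0,0.3],
    [0,0,0.38,0,0,0,0.3],
    [0,0,0.38,0,0,0,0.3],
    [0,0,0.38,0,0,0,0.3]
  ]
}}

```text
time_s: 13.0
tool_pos: [0.4546, -0.3379, 0.064]
tcp_rot: [-3.139, -0.0, 0.859]
force: [-3.2, 3.5, -0.3]
opening: 0.295
grip_force: 0.0
```

Request:
{"fn": "move_arm", "kwargs": {
  "deltas": [
    [0,0,0,0,0,0,0],
    [0,0,0,0,0,0,0],
    [0,0,0,0,0,0,0],
    [0,0,0,0,0,0,0],
    [0,0,0,0,0,0,0]
  ]
}}

```text
time_s: 13.62
tool_pos: [0.4559, -0.3391, 0.0645]
tcp_rot: [3.141, 0.0, 0.859]
force: [0.9, -0.4, 1.5]
opening: 0.105
grip_force: 59.4
```

Request:
{"fn": "move_arm", "kwargs": {
  "deltas": [
    [0,0,-0.06,0,0,0,0],
    [0,0,-0.14,0,0,0,0],
    [0,0,-0.24,0,0,0,0],
    [0,0,-0.34,0,0,0,0],
    [0,0,-0.46,0,0,0,0],
    [0,0,-0.58,0,0,0,0],
    [0,0,-0.7,0,0,0,0],
    [0,0,-0.82,0,0,0,0],
    [0,0,-0.9,0,0,0,0],
    [0,0,-0.9,0,0,0,0]
  ]
}}

```text
time_s: 14.88
tool_pos: [0.4557, -0.3391, 0.2455]
tcp_rot: [3.14, -0.0, 0.859]
force: [-0.4, 0.1, -0.4]
opening: 0.105
grip_force: 59.2
```

```bash
python3 - <<'E'
from h import *
T=pickle.load(open('pics/top0.pkl','rb'))
# panel: bright face from both original views
S=pickle.load(open('pics/scene0.pkl','rb'));P=pts(S);C=S['color']
m=np.zeros(C.shape[:2],np.uint8);m[160:225,155:230]=(C[160:225,155:230].min(2)>190)
n,l,st,_=cv2.connectedComponentsWithStats(m);i=1+np.argmax(st[1:,4]);b=l==i
q=P[b];q=q[np.abs(q-np.nanmedian(q,0)).max(1)<.07]
for _ in range(3):
    c=q.mean(0);n_=np.linalg.svd(q-c)[2][2];r=(q-c)@n_;q=q[abs(r)<2.5*r.std()]
n_=n_*np.sign(n_[0]);yaw=np.degrees(np.arctan2(n_[1],n_[0]));ax=n_[:2]/np.hypot(*n_[:2]);t=np.array([-ax[1],ax[0]])
w=(q[:,:2]@t);zz=q[:,2];print('face yaw',yaw,'tilt',n_[2],'offset along n',c[:2]@ax,'width',np.ptp(w),'mid',(w.max()+w.min())/2,'z',zz.min(),zz.max(),'c',c,'mid pt',ax*(c[:2]@ax)+t*(w.max()+w.min())/2)
# pixel-boundary quad of face intersected with fitted plane
h=cv2.convexHull(np.argwhere(b)[:,::-1].astype(np.int32));qd=cv2.approxPolyDP(h,4,True)[:,0];print(qd.tolist(),[P[v,u].round(4).tolist() for u,v in qd])
plan([.50,-.15,.29],down(-10))
flapfit(snap('scene','s6'))
E
```

```text
face yaw 50.81020968304637 tilt 0.006795714071987676 offset along n 0.5946528516515853 width 0.08985550858403782 mid -0.16346885860050364 z 0.09790304276270378 0.18119120486906745 c [0.50208002 0.35789996 0.14021547] mid pt [0.50245361 0.35759538]
[[208, 202], [179, 208], [175, 185], [205, 180]] [[0.5327, 0.3257, 0.1084], [0.4705, 0.3844, 0.1019], [0.4721, 0.3874, 0.1749], [0.5344, 0.3282, 0.1785]]
now [ 0.4557 -0.3391  0.2455] [ 3.14  -0.     0.859] op 0.105 ->  [ 0.861 -0.449 -0.223] [ 0.003  0.    -1.026] rows 3.2
flap n 1696 lean back rad 0.2346515193207029 angle 1.80127801856926 x at hinge 0.06311297504731747 rms 0.0013804838175866556 zmax 0.23499254386132334
```

```bash
python3 - <<'E'
from h import *
plan([.45,-.15,.285],down(-10.5))
E
```

```text
now [ 0.4555 -0.3386  0.2445] [ 3.141 -0.     0.859] op 0.108 ->  [ 0.696 -0.637 -0.203] [ 1.000e-03 -1.000e-03 -1.009e+00] rows 3.1
```

Request:
{"fn": "move_arm", "kwargs": {
  "deltas": [
    [0.08,-0.08,-0.1,0,0,-0.05,0],
    [0.2,-0.18,-0.2,0,0,-0.2,0],
    [0.32,-0.3,-0.2,0,0,-0.4,0],
    [0.45,-0.42,-0.2,0,0,-0.6,0],
    [0.58,-0.53,-0.2,0,0,-0.8,0],
    [0.7,-0.64,-0.2,0,0,-1,0]
  ]
}}

```text
time_s: 15.68
tool_pos: [0.4495, -0.1476, 0.2834]
tcp_rot: [-3.14, -0.0, 1.387]
force: [-0.1, 0.0, -0.9]
opening: 0.108
grip_force: 59.1
```

```bash
python3 - <<'E'
from h import *
plan([.48,.07,.285],down(19.5))
E
```

```text
now [ 0.4495 -0.1476  0.2834] [-3.14  -0.     1.387] op 0.108 ->  [ 1.098 -0.049 -0.008] [-3.000e-03 -1.000e-03 -1.002e+00] rows 3.5
```

Request:
{"fn": "move_arm", "kwargs": {
  "deltas": [
    [0.15,0,0,0,0,-0.15,0],
    [0.32,0,0,0,0,-0.32,0],
    [0.5,-0.02,0,0,0,-0.5,0],
    [0.67,-0.04,0,0,0,-0.67,0],
    [0.84,-0.04,0,0,0,-0.84,0],
    [1,-0.05,0,0,0,-1,0]
  ]
}}

```text
time_s: 16.42
tool_pos: [0.4771, 0.0505, 0.2834]
tcp_rot: [-3.14, -0.0, 1.91]
force: [1.2, -0.2, -0.7]
opening: 0.11
grip_force: 59.1
```

```bash
python3 - <<'E'
from h import *
plan([.455,.23,.285],down(51));plan([.4727,.3212,.285],down(51))
E
```

```text
now [0.4771 0.0505 0.2834] [-3.14 -0.    1.91] op 0.11 ->  [ 0.883  0.194 -0.008] [-3.000e-03 -1.000e-03 -1.053e+00] rows 3.0
now [0.4771 0.0505 0.2834] [-3.14 -0.    1.91] op 0.11 ->  [ 1.284  0.429 -0.008] [-3.000e-03 -1.000e-03 -1.053e+00] rows 4.3
```

Request:
{"fn": "move_arm", "kwargs": {
  "deltas": [
    [0.15,0.03,0,0,0,-0.17,0],
    [0.32,0.07,0,0,0,-0.36,0],
    [0.5,0.11,0,0,0,-0.55,0],
    [0.67,0.15,0,0,0,-0.75,0],
    [0.8,0.18,0,0,0,-0.9,0],
    [0.88,0.19,0,0,0,-1,0],
    [0.88,0.19,0,0,0,-1,0]
  ]
}}

```text
time_s: 17.3
tool_pos: [0.4553, 0.2284, 0.2841]
tcp_rot: [-3.141, 0.0, 2.432]
force: [-0.4, 0.2, -1.7]
opening: 0.11
grip_force: 59.1
```

```bash
python3 - <<'E'
from h import *
plan([.4727,.3212,.285],down(51))
E
```

```text
now [0.4553 0.2284 0.2841] [-3.141  0.     2.432] op 0.11 ->  [ 0.237  0.409 -0.005] [-0.001  0.    -0.056] rows 1.5
```

Request:
{"fn": "move_arm", "kwargs": {
  "deltas": [
    [0.08,0.12,0,0,0,-0.03,0],
    [0.17,0.26,0,0,0,-0.05,0],
    [0.24,0.36,0,0,0,-0.05,0],
    [0.24,0.36,0,0,0,-0.05,0],
    [0.24,0.36,0.1,0,0,-0.05,0],
    [0.24,0.36,0.22,0,0,-0.05,0],
    [0.24,0.36,0.34,0,0,-0.05,0],
    [0.24,0.36,0.46,0,0,-0.05,0],
    [0.24,0.36,0.55,0,0,-0.05,0],
    [0.24,0.36,0.58,0,0,-0.05,0],
    [0.24,0.36,0.58,0,0,-0.05,0],
    [0.24,0.36,0.58,0,0,-0.05,0]
  ]
}}

```text
time_s: 18.8
tool_pos: [0.4667, 0.3136, 0.1691]
tcp_rot: [3.14, 0.0, 2.456]
force: [0.3, 0.3, -0.5]
opening: 0.106
grip_force: 59.2
```

```bash
python3 - <<'E'
from h import *
plan([.4727,.3212,.1675],down(51))
T=snap('top','t7');S=snap('scene','s7')
a=T['color'][205:305,110:230,::-1];b=S['color'][150:250,130:250,::-1]
cv2.imwrite('pics/v7.png',np.hstack([cv2.resize(a,(396,330),interpolation=2),cv2.resize(b,(396,330),interpolation=2)]))
E
```

```text
now [0.4667 0.3136 0.1691] [3.14  0.    2.456] op 0.106 ->  [0.001 0.049 0.008] [ 0.002  0.001 -0.01 ] rows 0.2
```

View pics/v7.png

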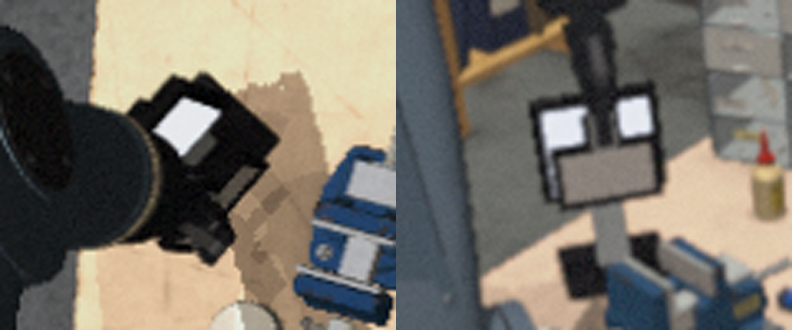

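The scene crop shows the plate held upright at (608,175), in front of the bright face at (597,125). I compare the two planes from depth.

```bash
cat > fin.py <<'E'
from h import *
import sys
S=pickle.load(open('pics/%s.pkl'%sys.argv[1],'rb'));P=pts(S)
yaw=np.radians(51);n=np.array([np.cos(yaw),np.sin(yaw)]);t=np.array([-n[1],n[0]])
F=np.array([.5023,.3577])
D=np.stack([(P[...,:2]-F)@n,(P[...,:2]-F)@t,P[...,2]],-1)
m=(D[...,0]<-.025)&(D[...,0]>-.09)&(abs(D[...,1])<.07)&(D[...,2]>.09)&(D[...,2]<.21)
m[:150]=0;m[250:]=0;m[:,:150]=0;m[:,240:]=0
q=D[m];core=q[(q[:,2]>.118)&(q[:,2]<.158)]
for _ in range(3):
    A=np.c_[core[:,1:],np.ones(len(core))];k=np.linalg.lstsq(A,core[:,0],rcond=None)[0];r=core[:,0]-A@k;core=core[abs(r)<2.5*r.std()]
print('plate n',len(core),'yaw err deg (wrt panel 51)',-np.degrees(k[0]),'tilt',np.degrees(k[1]),'front face d',np.median(core[:,0]),'t range',core[:,1].min(),core[:,1].max(),'mid',(core[:,1].min()+core[:,1].max())/2)
c=q[(abs(q[:,1])<.035)&(q[:,0]<-.04)];print('z min',np.percentile(c[:,2],[0,1,5]))
for s in(-1,1): # bottom edge on each side, for roll
    e=q[(s*q[:,1]>.015)&(s*q[:,1]<.04)];print('side',s,'z',e[:,2].min(),np.percentile(e[:,2],[2,98]))
f=D[(abs(D[...,0])<.012)&(abs(D[...,1])<.045)&(D[...,2]>.1)&(D[...,2]<.18)&(S['color'].min(2)>190)];A=np.c_[f[:,1:],np.ones(len(f))];k=np.linalg.lstsq(A,f[:,0],rcond=None)[0];print('panel',len(f),'yaw err',-np.degrees(k[0]),'tilt',np.degrees(k[1]),np.median(f[:,0]))
E
python3 fin.py s7; python3 fin.py scene0|tail -1
```

```text
plate n 415 yaw err deg (wrt panel 51) -0.9365384369868273 tilt 0.4674803308399816 front face d -0.05996062195854955 t range -0.04338455055393416 0.04737999981773902 mid 0.001997724631902429
z min [0.11271997 0.11517454 0.11833317]
side -1 z 0.11418515727840862 [0.115379   0.17199399]
side 1 z 0.11417011133289338 [0.11601989 0.19508025]
panel 187 yaw err -0.2969951291156992 tilt -2.709663167243667 -0.00016186768850350237
  ret = _var(a, axis=axis, dtype=dtype, out=out, ddof=ddof,
  arrmean = um.true_divide(arrmean, div, out=arrmean,
  ret = ret.dtype.type(ret / rcount)
  return _methods._mean(a, axis=axis, dtype=dtype,
  ret = ret.dtype.type(ret / rcount)
Traceback (most recent call last):
  File "fin.py", line 12, in <module>
    print('plate n',len(core),'yaw err deg (wrt panel 51)',-np.degrees(k[0]),'tilt',np.degrees(k[1]),'front face d',np.median(core[:,0]),'t range',core[:,1].min(),core[:,1].max(),'mid',(core[:,1].min()+core[:,1].max())/2)
                                                                                                                                                   ~~~~~~~~~~~~~^^
ValueError: zero-size array to reduction operation minimum which has no identity
```

Request:
{"fn": "move_arm", "kwargs": {
  "deltas": [
    [-0.003,0.015,0.004,0,0,0,0],
    [-0.006,0.03,0.008,0,0,0,0],
    [-0.008,0.045,0.008,0,0,0,0],
    [-0.008,0.045,0.008,0,0,0,0],
    [-0.008,0.045,0.008,0,0,0,0],
    [-0.008,0.045,0.008,0,0,0,0],
    [-0.008,0.045,0.008,0,0,0,0],
    [-0.008,0.045,0.008,0,0,0,0],
    [-0.008,0.045,0.008,0,0,0,0],
    [-0.008,0.045,0.008,0,0,0,0]
  ]
}}

```text
time_s: 20.15
tool_pos: [0.4731, 0.3197, 0.1667]
tcp_rot: [3.142, -0.0, 2.456]
force: [0.2, -0.5, -0.7]
opening: 0.106
grip_force: 59.2
```

```bash
python3 - <<'E'
from h import *
plan([.4727,.3212,.1675],down(51));s=snap('scene','s8');flapfit(s)
E
python3 fin.py s8
```

```text
now [0.4731 0.3197 0.1667] [ 3.142 -0.     2.456] op 0.106 ->  [ 0.006  0.005 -0.004] [ 0.    -0.    -0.009] rows 0.0
flap n 1811 lean back rad 0.2365568462320605 angle 1.8030831437579142 x at hinge 0.06290884855568811 rms 0.001400574852838549 zmax 0.23496823000261804
plate n 413 yaw err deg (wrt panel 51) -0.8552825565819311 tilt 0.9784303417411151 front face d -0.05112658425142431 t range -0.04443392845572691 0.045846968511692086 mid 0.0007065200279825871
z min [0.11060119 0.11157295 0.11571499]
side -1 z 0.11157349161257404 [0.11378268 0.17042493]
side 1 z 0.11063538084859352 [0.1116599  0.18610173]
panel 183 yaw err -0.10218731347703054 tilt -3.3070819569346264 2.9029891254795356e-08
```

```bash
python3 -c "
from workcell import ctrl
print(ctrl.job_done())"
```

```text
the job is handed in; nothing more can be done
None
```

The job is handed in: the flap stands fully open at its stop (1.80 rad measured), and the filter plate is held still and upright, centred about 4.6 cm (plate centre) from the panel's bright face and square to within about 1°; I did no separate final check on the blank plate or bystanders.

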